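# Restock the lunch-box row, oldest in front

### The arm

A 7-joint arm with a two-finger parallel gripper is mounted at the origin on the work surface. World frame = base frame: x ahead of the robot, y to its left, z up, the work surface at z = 0. Lengths are in mm, angles in rad, forces in N, time in s.
With the tool pointing down it reaches from about 425 to 875 mm from the base axis. Payload 9.9 kg.
Tool frame: the origin (TCP) lies on the centre line of the jaws, within the pads' length; the fingertips stand r.tip_reach ahead of it and the grasp point (between the pads) lies 2 mm behind it (r.tip_reach is the distance from the TCP to the fingertips, in mm); z points along the fingers, y is the direction in which the jaws open and shut (so a half turn about z gives the same grasp; the last joint's range is limited). The gripper opens to 85 mm and grips with 20 to 120 N. Pads are 22 mm wide; open, the fingers measure 114 mm over their backs; the gripper's body (76 mm by 85 mm) begins 54 mm behind the grasp point. The pads swing forward as they close: fully open they stand 13 mm farther back than shut.
Start: joints at [-1.434, 0.576, 0.025, 1.437, -0.015, 1.129, -0.057], TCP at [147.824, 658.617, 224.089] pointing down, gripper open.
Joint ranges: [-2.76, 2.76], [-0.34, 2.15], [-1.52, 1.57], [0.19, 2.46], [-1.09, 4.23], [0.17, 1.99], [-2.82, 2.82]. Speed limits (rad/s): [2.22, 2.22, 3.01, 3.01, 3.14, 3.14, 3.14].

### API

Orientations are given as a unit quaternion [x, y, z, w].
In Python, from workcell import status, optics, ticket, r gives the robot as it stands. The module is installed in compiled form; this text tells all that it offers.
- The arm moves only by the tool play_rows, never from a script. Its arguments are lists of equal length, an entry for each row: "fingers": the opening in per cent of the stroke, from 0 (shut) to 100 (fully open); "xyz": the shift along the world's x, y, z as a fraction of full scale, a list of three; "twist": the turn about the world's z as a fraction of full scale. A call has 1 to 20 rows; each row is the pose to reach, as a shift and turn from the pose measured when the call began, turning the shorter way round; what a row does not reach only later rows make up. Full scale, the value 1, is 100 cm for a shift and 180 degrees for a turn. A row lasts 1/10 s, in which the tool goes at most 50 mm and 8.59 degrees, less where a joint would pass 70% of its speed; a pose out of reach is approached as far as the arm can. A call with a number of a shift or a turn outside -1 to 1 is refused whole. A call with a gripper value outside its range is refused whole. The fingers move at their own pace and stop on an object; "newtons" is the grip in N (left out, the last holds). Time passes only in rows, so rows that repeat a pose let the fingers close. It gives the time, the measured TCP pose, the force and the opening at its end, in the units of the state.
- status.sense(): the state, without advancing time (a new reading comes with each control period).
- optics.capture(name): name is "scene" or "top" or "wrist"; returns the picture (384x512x3 uint8, red, green, blue); there is no depth.
- optics.camera_model(name): a dict with "intrinsics" (3x3 intrinsics, pixels), "R" (3x3) and "t" (3): a world point X has camera coordinates R X + t. Camera axes: x right, y down, z forward; pixel columns grow to the right and rows downward; lengths in mm; the calibration is good to about 2 mm. A picture is of the moment at which its call begins: read the wrist's pose just before it. camera_model takes no time and is no camera call; for the wrist camera it gives the pose at the moment of the call.
- ticket.job_done(): hands the job in, once; it reports no verdict.
The state is a dict: "time_s": time; "joints": joint angles; "joint_vel": joint speeds; "effort": joint torques, N m; "tcp_pos": TCP position; "eef_rot": TCP orientation; "contact_force": force on the tool from outside, world axes, zero at the start; "torque": the same for the moment, N m; "gripper_width": opening from 0.0 (shut) to 1.0 (fully open).
Only numpy, scipy, OpenCV 4.12 (cv2) and the standard library are available. Lean on these libraries where they do the work, as an engineer would, in place of code of your own. Each camera call takes 0.05 s, during which the arm holds its last target.

### The job

On the two-lane serving shelf, pull the older oblong lunch box in the right-hand lane forward until it stands at the shelf's front lip (the side towards the robot). Then take the matching oblong box from the table and set it down in the same lane close behind the first, both standing squarely in the lane. Keep both boxes upright all the way, since there is food in them, and leave the round pots and the small square box where they are.

Things in the scene. Friction and masses are not known exactly. Their poses are not given: they have to be found in the camera images.
- old_tub_c (a point): Centre (half-way up) of the older oblong lunch box, already standing in the right-hand lane of the shelf, towards its back: 80 mm long (its x), 62 mm wide (its y), 60 mm high (its z), milky plastic with a white lid and a blank paper label, straight sides, about 0.25 kg. Its x runs roughly along the lane.
- new_tub_c (a point): Centre (half-way up) of the new oblong lunch box, of the same kind and size (80 x 62 x 60 mm, x along its length), standing on the table to the right of the shelf, at any of three places and turned up to 40 degrees. Best gripped across its 62 mm width.
- shelf: Low steel two-lane shelf, fixed, 225 mm deep (x), 240 wide (y); origin: centre of underside; front (-x) towards the robot, +y left. Floor 30 mm above the table, 215 mm long between a white front lip and a steel rear lip, 5 mm thick, 15 mm above the floor. Lanes along x, centred at y = -65 mm (right, oblong boxes) and +65 (round pots), 84 mm wide between guide strips 6 mm wide and high.
- lane_front (a point): Front end of the right-hand lane: on the lane's centre line, on its floor (30 mm above the table), at the inner face of the front lip. Axes as the shelf: x runs back along the lane, y to the left, z up. A box at the lip has its centre 40 mm along x.
- table_pot_c (a point): Bystander: centre of a round pot on the table, 64 mm in diameter, 58 mm high, milky plastic with a white lid.
- small_box_c (a point): Bystander: centre of a small square box on the table, 54 x 54 mm, 38 mm high, same plastic.
- shelf_pot_a_c (a point): Bystander: centre of the front round pot in the left-hand lane, 64 mm in diameter, 58 mm high.
- shelf_pot_b_c (a point): Bystander: centre of the round pot behind it, same size.
Things that resemble listed ones, but are neither listed nor needed, are in the scene too. Leave any purple look-alike of the part that bears new_tub_c alone. What is shaped like the part that bears old_tub_c but green is not meant.

How it is judged:
By the outcome, as a careful person would: the job done as asked, in the order asked, and still so for the second after the job is handed in, with the robot touching nothing.
It also fails if it takes over 43 s, if anything falls off the work surface, if the arm or the gripper's body presses on something with over 40 N, if the wrist force passes 120 N, or if a joint passes its speed limit or range.

## Working session

There is one attempt and no reset: what is moved stays moved. The work goes in short steps, Python scripts to look and compute and a tool call to move; the robot and the scene stay as the last step left them, time stands still between calls to the robot, and variables do not carry over. Pictures are saved under pics/ and viewed, and the job is handed in when it is done.

Besides the shell and the picture viewer there is one more tool, called as a command line: name --pt "numbers of a row" for each row, then --argument value for the rest. play_rows: Moves the arm, as the interface text tells. Shift numbers are shares of 100 cm and turn numbers shares of 180 degrees, none past 1 either way. Its arguments: {"type":"object","properties":{"fingers":{"type":"array"},"xyz":{"type":"array"},"twist":{"type":"array"},"newtons":{"type":"number"}},"required":["fingers","xyz","twist"]}

```bash
mkdir -p pics; ls; cat > h.py <<'E'
import numpy as np,cv2
from workcell import status,optics,ticket,r
def snap(n,f):
    m=optics.camera_model(n); im=optics.capture(n); cv2.imwrite(f'pics/{f}.png',im[:,:,::-1]); np.savez(f'pics/{f}.npz',im=im,K=m['intrinsics'],R=m['R'],t=m['t']); return im
def ray(f,uv,z):
    d=np.load(f'pics/{f}.npz');K,R,t=d['K'],d['R'],d['t']
    uv=np.atleast_2d(uv).astype(float); c=-R.T@t
    D=(R.T@np.linalg.inv(K)@np.c_[uv,np.ones(len(uv))].T).T
    return c+D*((z-c[2])/D[:,2])[:,None]
def proj(f,X):
    d=np.load(f'pics/{f}.npz');K,R,t=d['K'],d['R'],d['t']
    p=K@(R@np.atleast_2d(X).T+t.reshape(3,1)); return (p[:2]/p[2]).T
E
python3 - <<'E'
from h import *
s=status.sense();print({k:np.round(v,3) for k,v in s.items()},r.tip_reach)
for n in('scene','top','wrist'):
    snap(n,n+'0');m=optics.camera_model(n);print(n,np.round(-np.array(m['R']).T@m['t']),np.round(m['intrinsics'],0).tolist())
E
```

```text
pics
{'time_s': np.float64(0.0), 'joints': array([-1.434,  0.577,  0.025,  1.438, -0.015,  1.129, -0.057]), 'joint_vel': array([ 0.002, -0.001,  0.001,  0.002,  0.   , -0.   , -0.001]), 'effort': array([-0.0000e+00, -7.6574e+01,  2.2510e+00, -2.8597e+01,  1.5000e-02,
        1.3000e-02,  0.0000e+00]), 'tcp_pos': array([147.721, 658.172, 223.235]), 'eef_rot': array([ 0.11 ,  0.994, -0.001, -0.   ]), 'contact_force': array([-0.308,  0.385, -0.117]), 'torque': array([0.045, 0.042, 0.043]), 'gripper_width': np.float64(1.003)} 17.0
scene [980. 170. 537.] [[348.0, 0.0, 264.0], [0.0, 348.0, 193.0], [0.0, 0.0, 1.0]]
top [ 363.  -70. 1165.] [[490.0, 0.0, 262.0], [0.0, 490.0, 193.0], [0.0, 0.0, 1.0]]
wrist [ 70. 675. 373.] [[287.0, 0.0, 254.0], [0.0, 287.0, 189.0], [0.0, 0.0, 1.0]]
```

View pics/scene0.png

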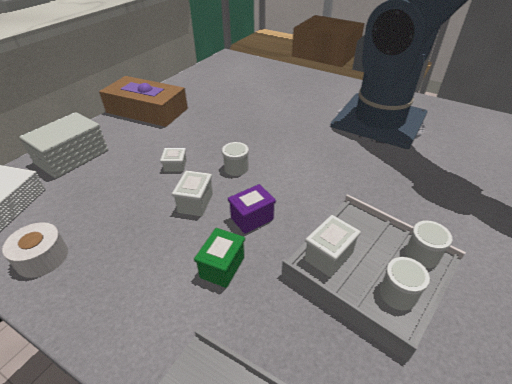

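View pics/top0.png

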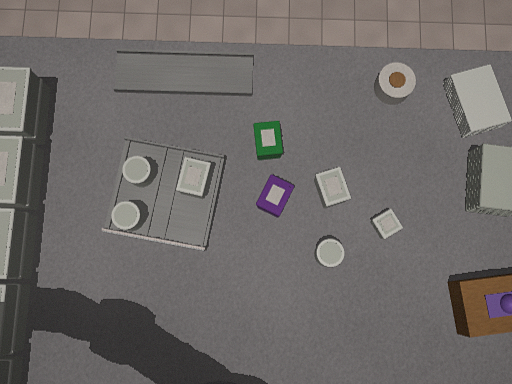

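View pics/wrist0.png

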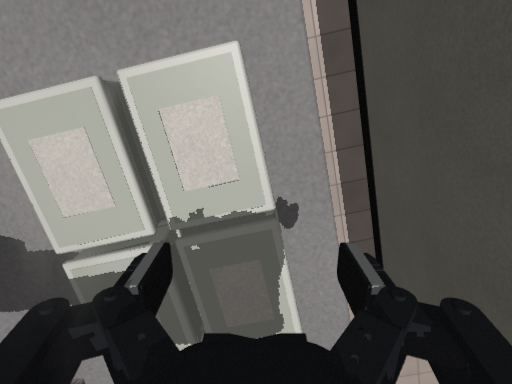

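The top view shows the shelf at about (165,195), with its white front lip from (104,231) to (204,247). Candidates:
- **Old box:** white box in the right lane at (194,177). The green box at (268,140) is not meant.
- **New box:** white oblong box at (333,187). The purple look-alike at (275,195), the small square box at (388,223) and the pot at (330,253) are not meant. The large trays at the left edge are clutter.

I'll check these in a close crop.

```bash
python3 - <<'E'
from h import *
im=cv2.imread('pics/top0.png')
a=cv2.resize(im[125:260,95:235],None,fx=4,fy=4,interpolation=cv2.INTER_CUBIC);cv2.imwrite('pics/cA.png',a)
b=cv2.resize(im[120:270,240:410],None,fx=4,fy=4,interpolation=cv2.INTER_CUBIC);cv2.imwrite('pics/cB.png',b)
E
```

```text
(no output)
```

View pics/cA.png

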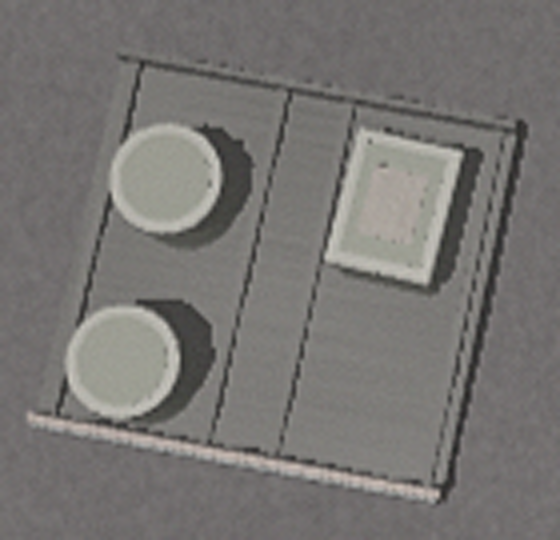

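View pics/cB.png

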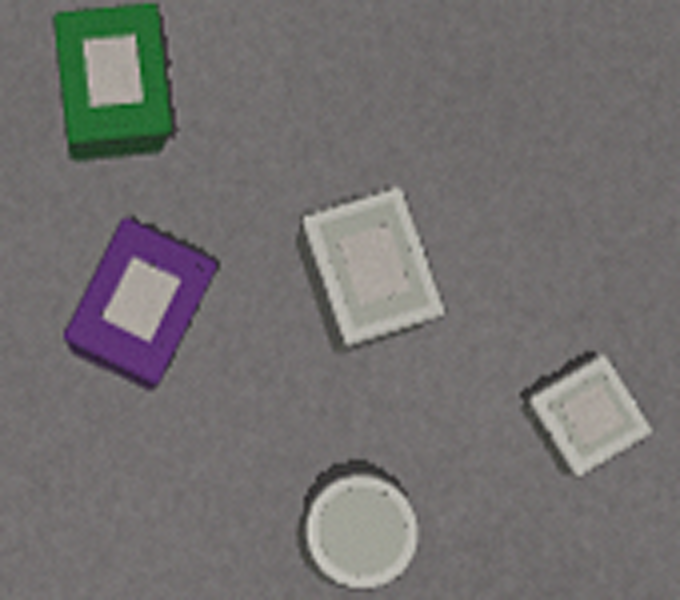

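The crops confirm the choice: both chosen boxes have white lids with a blank paper label and are oblong. Their lid corners are clear, so I'll measure from those.

```bash
python3 - <<'E'
from h import *
def A(p):return (np.array(p)+.5)/4-.5+[95,125]
def B(p):return (np.array(p)+.5)/4-.5+[240,120]
def rect(n,X):
    X=X[:,:2];c=X.mean(0);e=[np.linalg.norm(X[i]-X[(i+1)%4]) for i in range(4)]
    l=(X[0]+X[1]-X[2]-X[3]); print(n,c.round(1),np.round(e,1),'yaw',np.degrees(np.arctan2(l[1],l[0])).round(1))
rect('old',ray('top0',A([(362,128),(464,150),(430,286),(326,262)]),90))
rect('new',ray('top0',B([(303,215),(400,188),(444,312),(349,344)]),60))
print('labels',ray('top0',A([(396,203)]),90)[:,:2].round(1),ray('top0',B([(375,265)]),60)[:,:2].round(1))
# shelf
lip=ray('top0',A([(30,414),(437,491)]),45);print('front lip mid-thick',lip.round(1),np.linalg.norm(lip[0]-lip[1]),np.degrees(np.arctan2(*(lip[0]-lip[1])[[1,0]]))-90)
st=ray('top0',A([(353,103),(280,455)]),36);d=st[0]-st[1];print('left strip of R lane',st.round(1),np.degrees(np.arctan2(d[1],d[0])))
st=ray('top0',A([(508,133),(435,486)]),36);d=st[0]-st[1];print('right strip',st.round(1),np.degrees(np.arctan2(d[1],d[0])))
rl=ray('top0',A([(122,57),(523,124)]),45);d=rl[0]-rl[1];print('rear lip',rl.round(1),np.linalg.norm(d),np.degrees(np.arctan2(d[1],d[0]))-90)
for n,p,z in(('pa',A([(123,361)]),88),('pb',A([(166,179)]),88),('tp',B([(361,530)]),58),('purple',B([(142,298)]),60),('green',B([(113,71)]),60)):print(n,ray('top0',p,z)[0].round(1))
E
```

```text
old [581.3  72.8] [58.8 79.4 59.5 78.7] yaw -11.5
new [ 573.8 -244.6] [58.8 76.3 58.  79.2] yaw 19.5
labels [[583.   72.7]] [[ 573.5 -245.2]]
front lip mid-thick [[463.8 280.8  45. ]
 [426.   47.3  45. ]] 236.5082055775651 -9.187275017092091
left strip of R lane [[653.7 108.1  36. ]
 [444.8 139.1  36. ]] -8.43578886313527
right strip [[638.1  15.8  36. ]
 [429.3  49.5  36. ]] -9.18298158072722
rear lip [[675.4 243.7  45. ]
 [641.6   6.5  45. ]] 239.52045864907302 -8.106439124226327
pa [490.5 218.7  88. ]
pb [593.6 202.1  88. ]
tp [ 421.9 -237.6   58. ]
purple [ 550.6 -111.6   60. ]
green [684.5 -91.9  60. ]
```

play_rows --fingers '[100, 100, 100, 100, 100, 100, 100, 100, 100, 100, 100, 100, 100, 100, 100, 100, 100, 100, 100]' --pt "0.03 -0.035 0.03" --pt "0.06 -0.07 0.03" --pt "0.09 -0.107 0.03" --pt "0.12 -0.142 0.03" --pt "0.15 -0.178 0.03" --pt "0.18 -0.213 0.03" --pt "0.21 -0.249 0.03" --pt "0.24 -0.284 0.03" --pt "0.27 -0.32 0.03" --pt "0.3 -0.355 0.03" --pt "0.33 -0.391 0.03" --pt "0.36 -0.427 0.03" --pt "0.39 -0.462 0.03" --pt "0.42 -0.498 0.03" --pt "0.45 -0.533 0.03" --pt "0.475 -0.563 0.03" --pt "0.492 -0.583 0.03" --pt "0.492 -0.583 0.03" --pt "0.492 -0.583 0.03" --twist '[0.006, 0.006, 0.006, 0.006, 0.006, 0.006, 0.006, 0.006, 0.006, 0.006, 0.006, 0.006, 0.006, 0.006, 0.006, 0.006, 0.006, 0.006, 0.006]'

```text
time_s: 2.05
tcp_pos: [639.5, 75.0, 252.9]
eef_rot: [0.101, 0.995, -0.001, -0.001]
contact_force: [-0.4, 0.1, 0.6]
gripper_width: 1.004
```

```bash
python3 - <<'E'
from h import *
s=status.sense();print({k:np.round(s[k],3) for k in('time_s','tcp_pos','eef_rot','joints')})
im=snap('wrist','w1');cv2.imwrite('pics/w1b.png',cv2.resize(im[:,:,::-1],None,fx=1.55,fy=1.55,interpolation=cv2.INTER_CUBIC))
E
```

```text
{'time_s': np.float64(2.05), 'tcp_pos': array([639.523,  75.047, 252.861]), 'eef_rot': array([ 0.101,  0.995, -0.001, -0.001]), 'joints': array([-0.287,  0.512,  0.161,  1.486, -0.085,  1.152,  1.256])}
```

View pics/w1b.png

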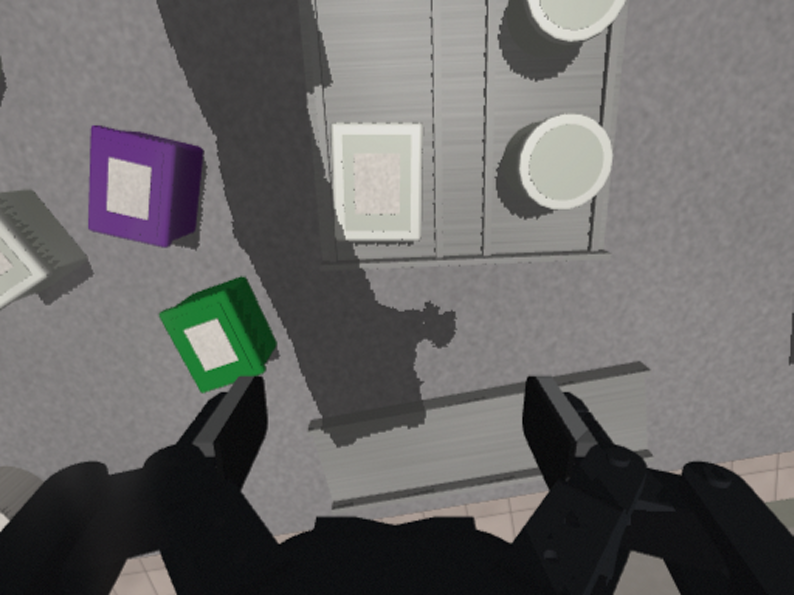

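```bash
python3 - <<'E'
from h import *
im=cv2.imread('pics/w1.png')
cv2.imwrite('pics/cC.png',cv2.resize(im[0:175,190:305],None,fx=3.4,fy=3.4,interpolation=cv2.INTER_CUBIC))
cv2.imwrite('pics/cC2.png',cv2.resize(cv2.convertScaleAbs(im[0:120,190:310],alpha=1.5),None,fx=5,fy=5,interpolation=cv2.INTER_NEAREST))
E
```

```text
(no output)
```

View pics/cC.png

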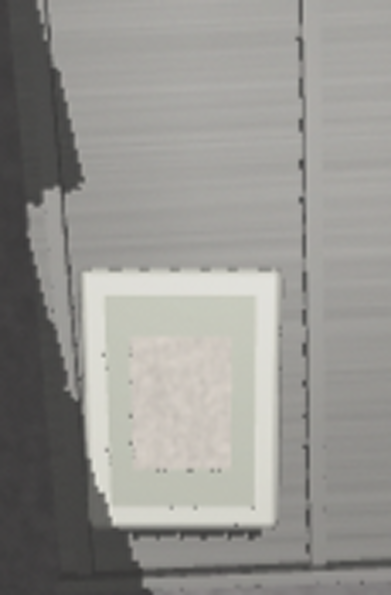

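```bash
python3 - <<'E'
from h import *
def C(p):return (np.array(p)+.5)/3.4-.5+[190,0]
X=ray('w1',C([(82,271),(281,271),(275,527),(92,527)]),90)[:,:2]
print(X.round(1),X.mean(0));d=X[2]+X[3]-X[0]-X[1];print(np.degrees(np.arctan2(d[1],d[0])),[np.linalg.norm(X[i]-X[i-1]).round(1) for i in range(4)])
for n,l in(('L',[(300,10),(307,560)]),('R',[(45,20),(95,570)])):
  for z in(30,36):
    Y=ray('w1',C(l),z)[:,:2];d=Y[1]-Y[0];print(n,z,Y.round(1),np.degrees(np.arctan2(d[1],d[0])))
# rear lip inner top z=45
Y=ray('w1',(np.array([(322,265),(607,253)])+.5)/1.55-.5,45)[:,:2];d=Y[1]-Y[0];print('rear',Y.round(1),np.degrees(np.arctan2(d[1],d[0]))-90)
E
```

```text
[[536.2  53.1]
 [548.2 111.4]
 [624.   95.4]
 [612.1  37.3]] [580.14728297  74.29430945]
-11.823622736329625 [np.float64(77.5), np.float64(59.6), np.float64(77.5), np.float64(59.2)]
L 30 [[467.4 136.3]
 [651.4 106.1]] -9.332530827111158
L 36 [[468.9 135.6]
 [649.9 105.8]] -9.33253082711116
R 30 [[453.2  52.8]
 [638.6  24.2]] -8.779449809954825
R 36 [[454.9  53.4]
 [637.4  25.2]] -8.77944980995482
rear [[637.4  13.2]
 [674.5 244.4]] -9.109749956039892
```

play_rows --fingers '[100, 100, 100, 100, 100, 100, 100, 100, 48, 48, 48, 48, 48, 48, 48]' --pt "-0.035 -0.001 -0.03" --pt "-0.059 -0.001 -0.06" --pt "-0.059 -0.001 -0.095" --pt "-0.059 -0.001 -0.13" --pt "-0.059 -0.001 -0.16" --pt "-0.059 -0.001 -0.187" --pt "-0.059 -0.001 -0.187" --pt "-0.059 -0.001 -0.187" --pt "-0.059 -0.001 -0.187" --pt "-0.059 -0.001 -0.187" --pt "-0.059 -0.001 -0.187" --pt "-0.059 -0.001 -0.187" --pt "-0.059 -0.001 -0.187" --pt "-0.059 -0.001 -0.187" --pt "-0.059 -0.001 -0.187" --twist '[0, 0, 0, 0, 0, 0, 0, 0, 0, 0, 0, 0, 0, 0, 0]' --newtons 40

```text
time_s: 3.6
tcp_pos: [581.1, 75.5, 68.0]
eef_rot: [0.1, 0.995, 0.0, 0.001]
contact_force: [-1.2, 0.4, 7.5]
gripper_width: 0.711
```

play_rows --fingers '[48, 48, 48, 48, 48, 48, 48, 48, 48, 48, 48, 48]' --pt "-0.005 0.001 0.001" --pt "-0.015 0.002 0.001" --pt "-0.025 0.004 0.001" --pt "-0.035 0.006 0.001" --pt "-0.045 0.007 0.001" --pt "-0.055 0.009 0.001" --pt "-0.065 0.01 0.001" --pt "-0.075 0.012 0.001" --pt "-0.085 0.0135 0.001" --pt "-0.094 0.015 0.001" --pt "-0.0987 0.0158 0.001" --pt "-0.0987 0.0158 0.001" --twist '[0.003, 0.007, 0.011, 0.0135, 0.0135, 0.0135, 0.0135, 0.0135, 0.0135, 0.0135, 0.0135, 0.0135]'

```text
time_s: 4.8
tcp_pos: [481.8, 91.5, 69.1]
eef_rot: [0.079, 0.997, 0.0, 0.001]
contact_force: [-0.1, 1.3, -2.1]
gripper_width: 0.714
```

```bash
python3 - <<'E'
from h import *
s=status.sense();q=s['eef_rot'];print({k:np.round(s[k],3) for k in('time_s','tcp_pos','eef_rot','contact_force')},'yaw',np.degrees(2*np.arctan2(q[1],q[0]))-180)
a=snap('top','t2');b=snap('wrist','w2');snap('scene','s2')
cv2.imwrite('pics/t2c.png',cv2.resize(a[120:260,90:240,::-1],None,fx=4,fy=4,interpolation=cv2.INTER_CUBIC))
E
```

```text
{'time_s': np.float64(4.8), 'tcp_pos': array([481.769,  91.504,  69.056]), 'eef_rot': array([0.079, 0.997, 0.   , 0.001]), 'contact_force': array([-0.08 ,  1.309, -2.055])} yaw -9.072520049727359
```

View pics/w2.png

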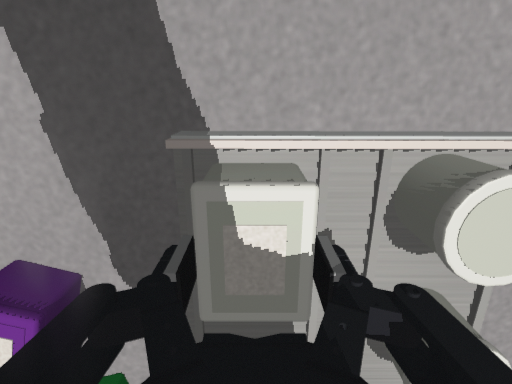

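View pics/s2.png

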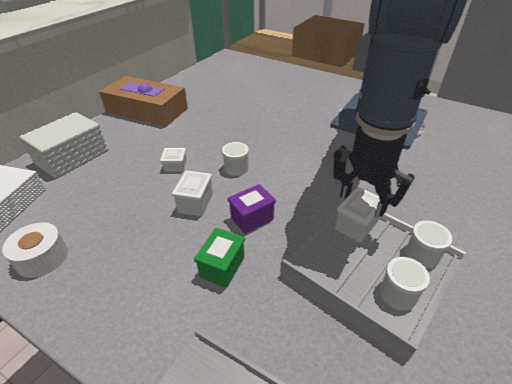

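```bash
python3 - <<'E'
from h import *
im=cv2.imread('pics/w2.png');cv2.imwrite('pics/w2c.png',cv2.resize(im[125:195,150:350],None,fx=4,fy=4,interpolation=cv2.INTER_CUBIC))
u=np.array([.9874,-.1582])
for n,p,z in(('lip in top',(255,149),45),('lip out top',(255,136),45),('lip inner bottom',(335,152),30),('box front bottom',(255,164),31),('box top front',(255,183),91)):
    X=ray('w2',p,z)[0];print(n,X.round(1),(X[:2]@u).round(1))
E
```

```text
lip in top [433.4  99.   45. ] 412.3
lip out top [425.7 100.2  45. ] 404.5
lip inner bottom [446.3 150.6  30. ] 416.9
box front bottom [445.8  97.   31. ] 424.8
box top front [441.   97.7  91. ] 420.0
```

View pics/w2c.png

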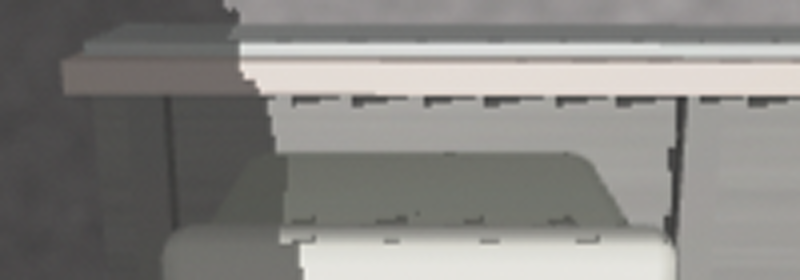

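play_rows --fingers '[48, 48, 48, 48]' --pt "-0.003 0.0005 0" --pt "-0.006 0.001 0" --pt "-0.008 0.0013 0" --pt "-0.008 0.0013 0" --twist '[0, 0, 0, 0]'

```text
time_s: 5.35
tcp_pos: [474.5, 92.6, 69.0]
eef_rot: [0.079, 0.997, 0.0, 0.001]
contact_force: [-0.9, -0.5, -1.8]
gripper_width: 0.713
```

```bash
python3 - <<'E'
from h import *
s=status.sense();print({k:np.round(s[k],3) for k in('time_s','tcp_pos','contact_force')})
im=snap('wrist','w3')[:,:,::-1];cv2.imwrite('pics/w3c.png',cv2.resize(im[115:195,150:350],None,fx=4,fy=4,interpolation=cv2.INTER_CUBIC))
E
```

```text
{'time_s': np.float64(5.35), 'tcp_pos': array([474.538,  92.649,  69.043]), 'contact_force': array([-0.934, -0.517, -1.838])}
```

View pics/w3c.png

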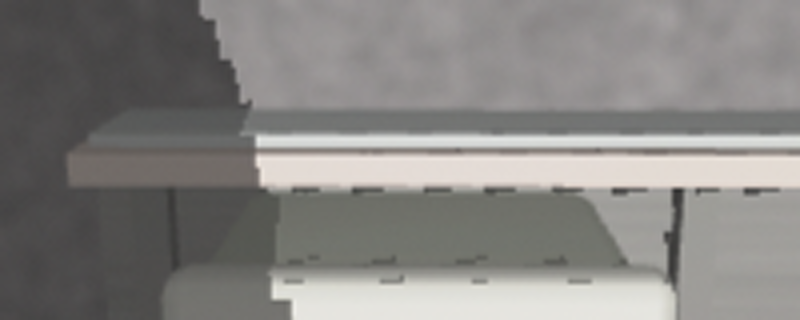

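The front edge of the box is about 5 crop pixels (under 1 mm) from the lip. I'll nudge it on, lower it, release and rise.

play_rows --fingers '[48, 48, 48, 48, 100, 100, 100, 100, 100]' --pt "-0.0015 0.0002 0" --pt "-0.0015 0.0002 -0.001" --pt "-0.0015 0.0002 -0.0015" --pt "-0.001 0.0002 -0.0015" --pt "-0.001 0.0002 -0.0015" --pt "-0.001 0.0002 -0.0015" --pt "-0.001 0.0002 -0.0015" --pt "-0.001 0.0002 0.01" --pt "-0.001 0.0002 0.04" --twist '[0, 0, 0, 0, 0, 0, 0, 0, 0]'

```text
time_s: 6.3
tcp_pos: [472.5, 92.5, 108.4]
eef_rot: [0.079, 0.997, -0.001, -0.001]
contact_force: [0.5, 1.2, 1.0]
gripper_width: 0.997
```

play_rows --fingers '[100, 100, 100, 100, 100, 100, 100, 100, 100, 100, 100, 100, 100, 100]' --pt "0 0 0.03" --pt "0.002 -0.005 0.07" --pt "0.02 -0.03 0.1" --pt "0.035 -0.065 0.12" --pt "0.055 -0.1 0.135" --pt "0.075 -0.14 0.145" --pt "0.095 -0.178 0.145" --pt "0.115 -0.215 0.145" --pt "0.135 -0.252 0.145" --pt "0.152 -0.285 0.145" --pt "0.164 -0.306 0.145" --pt "0.1675 -0.3145 0.145" --pt "0.1675 -0.3145 0.145" --pt "0.1675 -0.3145 0.145" --twist '[0, 0, 0.02, 0.04, 0.06, 0.08, 0.1, 0.12, 0.14, 0.159, 0.159, 0.159, 0.159, 0.159]'

```text
time_s: 7.7
tcp_pos: [639.7, -220.5, 253.7]
eef_rot: [-0.17, 0.985, -0.0, -0.001]
contact_force: [-0.4, -0.4, 0.3]
gripper_width: 1.002
```

```bash
python3 - <<'E'
from h import *
s=status.sense();q=s['eef_rot'];print({k:np.round(s[k],3) for k in('time_s','tcp_pos','joints')},np.degrees(2*np.arctan2(q[1],q[0]))-180)
im=snap('wrist','w4')[:,:,::-1];cv2.imwrite('pics/w4b.png',cv2.resize(im,None,fx=1.55,fy=1.55,interpolation=cv2.INTER_CUBIC))
a=snap('top','t4');cv2.imwrite('pics/t4c.png',cv2.resize(a[125:260,95:235,::-1],None,fx=4,fy=4,interpolation=cv2.INTER_CUBIC))
E
```

```text
{'time_s': np.float64(7.7), 'tcp_pos': array([ 639.671, -220.523,  253.743]), 'joints': array([ 0.204,  0.561,  0.103,  1.389, -0.058,  1.196,  2.225])} 19.574118426553696
```

View pics/w4b.png

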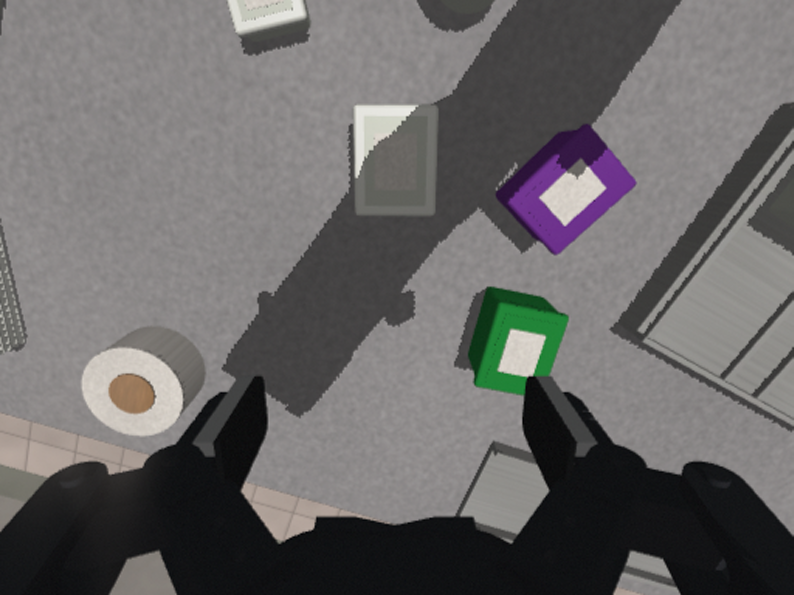

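View pics/t4c.png

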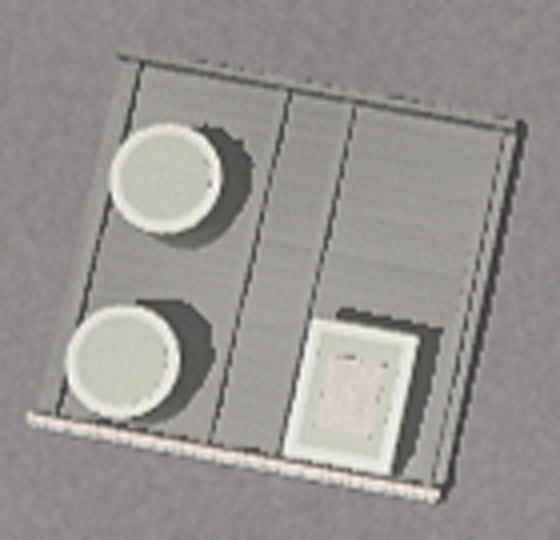

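```bash
python3 - <<'E'
from h import *
u=np.array([.9874,-.1582]);n=np.array([.1582,.9874])
def rect(nm,X):
    X=X[:,:2];c=X.mean(0);l=X[0]+X[1]-X[2]-X[3];print(nm,c.round(1),[np.linalg.norm(X[i]-X[i-1]).round(1) for i in range(4)],'yaw',np.degrees(np.arctan2(l[1],l[0])).round(1),'s,n',(c@u).round(1),(c@n).round(1))
rect('old',ray('t4',(np.array([(315,318),(420,338),(390,472),(283,452)])+.5)/4-.5+[95,125],90))
rect('new',ray('w4',((np.array([(356,214),(435,215),(438,105),(354,106)])+.5)/1.55-.5),60))
E
```

```text
old [475.   91.6] [np.float64(75.6), np.float64(59.2), np.float64(75.3), np.float64(59.6)] yaw -10.0 s,n 454.5 165.5
new [ 571.5 -244.1] [np.float64(76.5), np.float64(60.6), np.float64(78.0), np.float64(59.9)] yaw 19.4 s,n 603.0 -150.6
```

play_rows --fingers '[100, 100, 100, 100, 100, 100, 100, 100, 100, 48, 48, 48, 48, 48, 48]' --pt "-0.03 -0.01 -0.03" --pt "-0.06 -0.022 -0.06" --pt "-0.067 -0.024 -0.095" --pt "-0.067 -0.024 -0.13" --pt "-0.067 -0.024 -0.165" --pt "-0.067 -0.024 -0.195" --pt "-0.067 -0.024 -0.218" --pt "-0.067 -0.024 -0.218" --pt "-0.067 -0.024 -0.218" --pt "-0.067 -0.024 -0.218" --pt "-0.067 -0.024 -0.218" --pt "-0.067 -0.024 -0.218" --pt "-0.067 -0.024 -0.218" --pt "-0.067 -0.024 -0.218" --pt "-0.067 -0.024 -0.218" --twist '[0, 0, 0, 0, 0, 0, 0, 0, 0, 0, 0, 0, 0, 0, 0]'

```text
time_s: 9.3
tcp_pos: [573.8, -244.2, 37.9]
eef_rot: [-0.17, 0.985, -0.001, 0.001]
contact_force: [-0.6, 1.2, 6.1]
gripper_width: 0.713
```

play_rows --fingers '[48, 48, 48, 48, 48, 48, 48, 48, 48, 48, 48, 48, 48, 48, 48, 48]' --pt "0 0 0.01" --pt "0 0 0.03" --pt "0 0 0.06" --pt "0 0.01 0.09" --pt "0 0.035 0.107" --pt "-0.002 0.065 0.107" --pt "-0.003 0.1 0.107" --pt "-0.004 0.135 0.107" --pt "-0.005 0.17 0.107" --pt "-0.006 0.205 0.107" --pt "-0.007 0.24 0.107" --pt "-0.008 0.275 0.107" --pt "-0.009 0.303 0.107" --pt "-0.0094 0.318 0.107" --pt "-0.0094 0.322 0.107" --pt "-0.0094 0.322 0.107" --twist '[0, 0, 0, 0, -0.01, -0.025, -0.04, -0.06, -0.08, -0.1, -0.12, -0.14, -0.155, -0.1594, -0.1594, -0.1594]'

```text
time_s: 10.9
tcp_pos: [564.4, 77.9, 145.6]
eef_rot: [0.078, 0.997, -0.001, 0.001]
contact_force: [-1.0, 0.0, -3.2]
gripper_width: 0.715
```

```bash
python3 - <<'E'
from h import *
s=status.sense();q=s['eef_rot'];print({k:np.round(s[k],3) for k in('time_s','tcp_pos','gripper_width','contact_force')},np.degrees(2*np.arctan2(q[1],q[0]))-180)
im=snap('wrist','w5')[:,:,::-1];cv2.imwrite('pics/w5b.png',cv2.resize(im,None,fx=1.55,fy=1.55,interpolation=cv2.INTER_CUBIC))
snap('scene','s5')
E
```

```text
{'time_s': np.float64(10.9), 'tcp_pos': array([564.424,  77.949, 145.551]), 'gripper_width': np.float64(0.715), 'contact_force': array([-1.031,  0.039, -3.22 ])} -8.978970669113721
```

View pics/w5b.png

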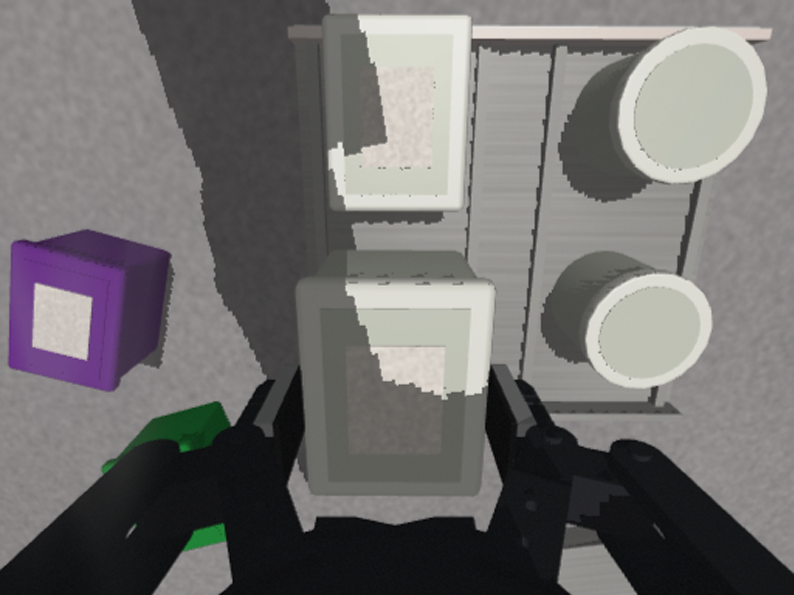

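View pics/s5.png

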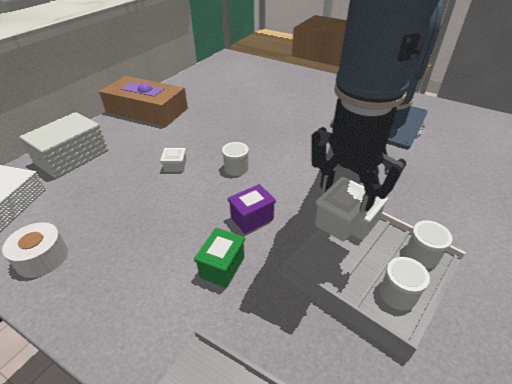

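```bash
python3 - <<'E'
from h import *
u=np.array([.9874,-.1582]);n=np.array([.1582,.9874])
for nm,p,z in(('held top front',(395,281),167.7),('held bot front',(395,251),107.7),('held top rear',(395,494),167.7),('old rear top L',(331,209),90),('old rear top R',(465,209),90),('old front R',(470,15),90),('held fl',(298,281),167.7),('held fr',(494,281),167.7),('lip inner',(540,44),30)):
    X=ray('w5',(np.array(p)+.5)/1.55-.5,z)[0][:2];print(nm,X.round(1),'s',(X@u).round(1),'n',(X@n).round(1))
E
```

```text
held top front [522.   84.2] s 502.1 n 165.7
held bot front [526.1  83.4] s 506.3 n 165.6
held top rear [599.  72.] s 580.1 n 165.9
old rear top L [506.2  57. ] s 490.8 n 136.4
old rear top R [515.7 117.3] s 490.6 n 197.4
old front R [439.2 127.6] s 413.4 n 195.5
held fl [517.5  55.6] s 502.2 n 136.8
held fr [526.5 113.2] s 502.0 n 195.1
lip inner [444.8 173.8] s 411.7 n 241.9
```

play_rows --fingers '[48, 48, 48, 48, 48, 48]' --pt "0 0 -0.02" --pt "0 0 -0.04" --pt "0 0 -0.06" --pt "0 0 -0.0715" --pt "0 0 -0.0735" --pt "0 0 -0.0735" --twist '[0, 0, 0, 0, 0, 0]'

```text
time_s: 11.6
tcp_pos: [564.7, 75.5, 72.0]
eef_rot: [0.08, 0.997, -0.001, 0.001]
contact_force: [0.1, -0.0, -1.9]
gripper_width: 0.712
```

```bash
python3 - <<'E'
from h import *
s=status.sense();q=s['eef_rot'];print({k:np.round(s[k],3) for k in('time_s','tcp_pos','gripper_width','contact_force')},np.degrees(2*np.arctan2(q[1],q[0]))-180)
im=snap('wrist','w6')[:,:,::-1];cv2.imwrite('pics/w6c.png',cv2.resize(im[20:210,160:350],None,fx=3,fy=3,interpolation=cv2.INTER_CUBIC))
E
```

```text
{'time_s': np.float64(11.6), 'tcp_pos': array([564.702,  75.525,  72.016]), 'gripper_width': np.float64(0.712), 'contact_force': array([ 0.126, -0.006, -1.936])} -9.182818050065919
```

View pics/w6c.png

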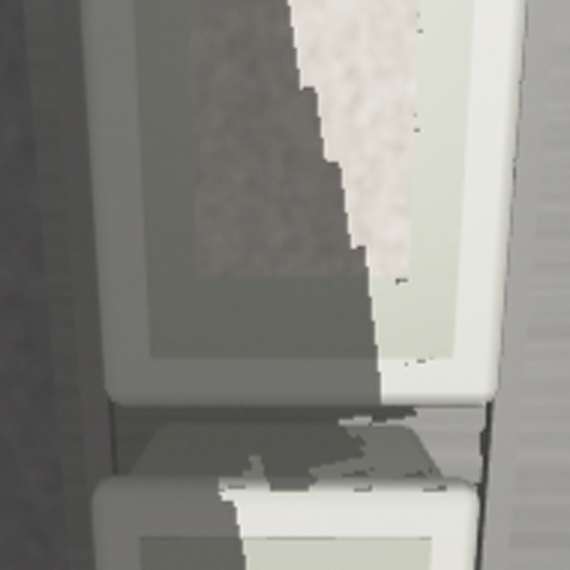

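```bash
python3 - <<'E'
from h import *
u=np.array([.9874,-.1582]);n=np.array([.1582,.9874])
for nm,p,z in(('old L',(107,404),90),('old R',(495,404),90),('held L',(94,480),94),('held R',(478,480),94),('strip L',(113,440),30),('strip R',(487,440),30)):
    X=ray('w6',(np.array(p)+.5)/3-.5+[160,20],z)[0][:2];print(nm,'s',(X@u).round(1),'n',(X@n).round(1))
E
```

```text
old L s 491.1 n 136.1
old R s 491.1 n 195.8
held L s 502.1 n 134.1
held R s 502.1 n 193.1
strip L s 511.1 n 124.2
strip R s 511.1 n 209.3
```

play_rows --fingers '[48, 48, 48, 48, 48]' --pt "-0.003 0.002 0" --pt "-0.006 0.004 0" --pt "-0.008 0.004 -0.001" --pt "-0.008 0.004 -0.0025" --pt "-0.008 0.004 -0.0025" --twist '[0, 0, 0, 0, 0]'

```text
time_s: 12.15
tcp_pos: [556.9, 79.8, 69.9]
eef_rot: [0.08, 0.997, -0.001, 0.001]
contact_force: [-0.3, -0.5, -3.0]
gripper_width: 0.715
```

```bash
python3 - <<'E'
from h import *
s=status.sense();q=s['eef_rot'];print({k:np.round(s[k],3) for k in('time_s','tcp_pos','gripper_width','contact_force')},np.degrees(2*np.arctan2(q[1],q[0]))-180)
im=snap('wrist','w7')[:,:,::-1];cv2.imwrite('pics/w7c.png',cv2.resize(im[20:210,160:350],None,fx=3,fy=3,interpolation=cv2.INTER_CUBIC))
E
```

```text
{'time_s': np.float64(12.15), 'tcp_pos': array([556.895,  79.833,  69.9  ]), 'gripper_width': np.float64(0.715), 'contact_force': array([-0.298, -0.467, -2.978])} -9.155654409745722
```

View pics/w7c.png

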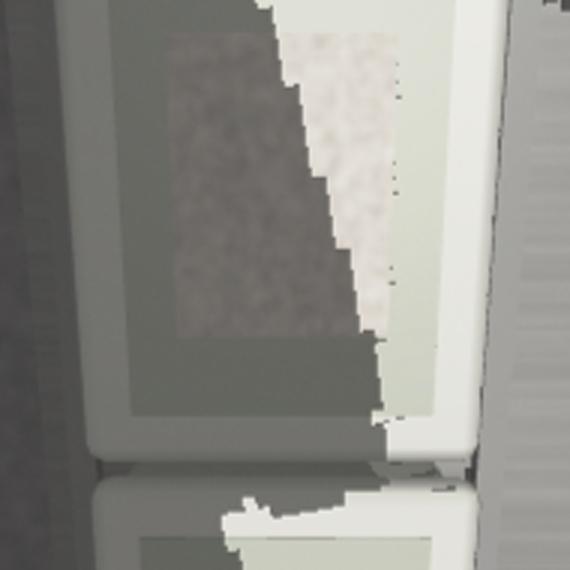

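play_rows --fingers '[48, 48, 48, 100, 100, 100, 100, 100, 100, 100, 100]' --pt "0 0 -0.001" --pt "0 0 -0.0025" --pt "0 0 -0.0025" --pt "0 0 -0.0025" --pt "0 0 -0.0025" --pt "0 0 -0.0025" --pt "0 0 -0.0025" --pt "0 0 0.01" --pt "0 0 0.04" --pt "0 0 0.08" --pt "0 0 0.12" --twist '[0, 0, 0, 0, 0, 0, 0, 0, 0, 0, 0]'

```text
time_s: 13.3
tcp_pos: [556.7, 79.6, 192.0]
eef_rot: [0.08, 0.997, -0.001, 0.001]
contact_force: [1.5, 0.5, -0.4]
gripper_width: 0.999
```

play_rows --fingers '[100, 100, 100, 100, 100, 100, 100, 100]' --pt "0 -0.03 0.03" --pt "0 -0.07 0.05" --pt "0 -0.11 0.06" --pt "0 -0.15 0.06" --pt "0 -0.2 0.06" --pt "0 -0.25 0.06" --pt "0 -0.25 0.06" --pt "0 -0.25 0.06" --twist '[0, 0, 0, 0, 0, 0, 0, 0]'

```text
time_s: 14.1
tcp_pos: [556.2, -172.0, 252.7]
eef_rot: [0.082, 0.997, -0.002, 0.001]
contact_force: [-0.5, 1.3, -0.5]
gripper_width: 0.998
```

```bash
python3 - <<'E'
from h import *
s=status.sense();print({k:np.round(s[k],3) for k in('time_s','tcp_pos','contact_force')})
a=snap('top','t8');b=snap('scene','s8')
c=cv2.resize(a[125:260,95:235,::-1],None,fx=4,fy=4,interpolation=cv2.INTER_CUBIC);cv2.imwrite('pics/t8c.png',c)
cv2.imwrite('pics/s8c.png',cv2.resize(b[180:360,260:480,::-1],None,fx=3,fy=3,interpolation=cv2.INTER_CUBIC))
E
```

```text
{'time_s': np.float64(14.1), 'tcp_pos': array([ 556.152, -172.001,  252.731]), 'contact_force': array([-0.483,  1.29 , -0.489])}
```

View pics/t8c.png

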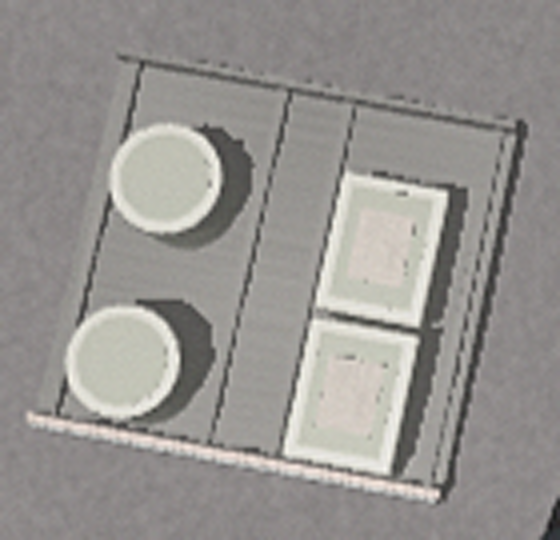

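View pics/s8c.png

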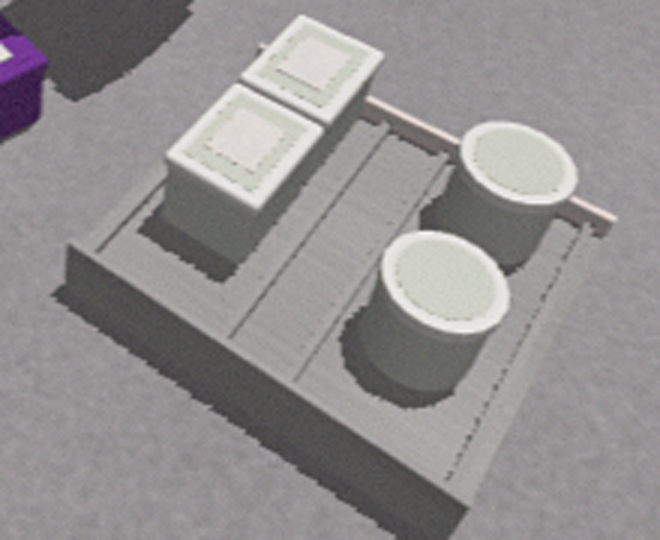

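The top crop shows both boxes in line in the right lane, with a thin dark gap at about (370,320). The front box stands on the lip near (335,465), and the pots are at their old pixels. The scene crop shows both boxes upright. I'm handing the job in.

```bash
python3 -c "
from workcell import ticket
print(ticket.job_done())"
```

```text
the job is handed in; nothing more can be done
None
```

I pulled the older box forward along the right-hand lane to the front lip. I then gripped the new white box across its width, carried it over, and set it down in the same lane behind the first. I handed the job in at about 14 s, with the arm raised and clear of the shelf.

**Last checks:**
- **Position:** the top and scene pictures show both boxes upright, centred and parallel to the lane to within about 1–2°. The front box is at the lip, and the gap between the boxes is about 3 mm.
- **Bystanders:** the shelf pots had not moved in the picture. I did not re-measure the table pot and the small box, but the arm never went near them.
- **Forces:** the readings at the end of each move stayed below 8 N.

**Disagreements:**
- **Wrist camera:** its absolute positions along the lane were up to 5 mm apart between views. I set the lip and box gaps from how the edges sat relative to each other within one picture.
- **Sideways shift:** the arm ended 2.4 mm to the side while lowering the new box. I corrected that before setting it down.

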